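# Slide a phone display off its bed and seat it in the mould

### The arm

A 6-joint arm with a two-finger parallel gripper is mounted at the origin on a cart in front of the work surface, level with it; the furniture and walls round the work are solid. World frame = base frame: x ahead of the robot, y to its left, z up, the work surface at z = 0. Lengths are in mm, angles in rad, forces in N, time in s.
With the tool pointing down it reaches from about 350 to 775 mm from the base axis. Payload 7.3 kg.
Tool frame: the origin (TCP) lies on the centre line of the jaws, within the pads' length; the fingertips stand 17 mm ahead of it and the grasp point (between the pads) lies 2 mm behind it; z points along the fingers, y is the line along which they close (so a half turn about z gives the same grasp; the last joint's range is limited). The gripper opens to 92 mm and grips with 3 to 60 N. Pads are 19 mm wide; open, the fingers measure 130 mm over their backs; the gripper's body (75 mm by 190 mm) begins 47 mm behind the grasp point.
Start: joints at [-0.146, 0.342, 1.524, -0, 1.275, -0.146], TCP at [525.017, 0.02, 243.741] pointing down, gripper open.
Joint ranges: [-2.53, 2.53], [-0.77, 2.02], [0.04, 2.7], [-1, 4.14], [0.28, 2.66], [-3.11, 3.11]. Speed limits (rad/s): [2.57, 2.57, 3.14, 3.14, 3.14, 3.14].

### API

Orientations are given as [roll, pitch, yaw] about the fixed x, y, z axes, in that order (R = Rz(yaw) Ry(pitch) Rx(roll)).
In Python, from plant import bot gives the robot as it stands. The module is installed in compiled form; this text tells all that it offers.
- The arm moves only by the shell command python3 -m pendant 'ROWS'. ROWS is JSON, a list of rows, each a list of 3 entries, a list of its own where there are three numbers: the shift along the world's x, y, z as a fraction of full scale, then the turn, a rotation vector about the world's x, y, z as a fraction of full scale, then the opening, from -1 (shut) to 1 (fully open), so that 0 is half open. In form: [[[tx, ty, tz], [rx, ry, rz], claw], ...]. A call has exactly 10 rows; each row shifts and turns the commanded pose from where the row before left it; what a row does not reach is not made up. Full scale, the value 1, is 30 mm for a shift and 0.12 rad for a turn. A row lasts 1/12 s, in which the tool goes at most 41.7 mm and 7.16 degrees, less where a joint would pass 70% of its speed; a pose out of reach is approached as far as the arm can. A call with a number of a shift or a turn outside -1 to 1 is refused whole. A call with a gripper value outside its range is refused whole. The fingers move at their own pace and stop on an object; the grip force is fixed at half the most. Time passes only in rows, so rows that do not move let the fingers close, or fill a call up. It gives the time, the measured TCP pose, the force, the opening and the grip force at its end, in the units of the state.
- bot.get_obs(): the state, without advancing time (a new reading comes with each control period).
- bot.capture(name): name is "scene" or "side" or "wrist"; returns the picture (400x640x3 uint8, blue, green, red); there is no depth.
- bot.camera_params(name): a dict with "fovy" (degrees; the focal length in pixels is half the picture's height over the tangent of half this angle, whatever the lens; pixels are square), "cx", "cy" (the principal point, pixels), "camera_from_world" (4x4, takes a point from world to camera coordinates). Camera axes: x right, y down, z forward; pixel columns grow to the right and rows downward; lengths in mm; the calibration is good to about 2 mm. A picture is of the moment at which its call begins: read the wrist's pose just before it. camera_params takes no time and is no camera call; for the wrist camera it gives the pose at the moment of the call.
- bot.close_job(): hands the job in; it is judged then, once.
The state is a dict: "time": time; "joint_positions": joint angles; "dq": joint speeds; "tau": joint torques, N m; "tool_pos": TCP position; "tcp_rot": TCP orientation; "contact_force": force on the tool from outside, world axes, zero at the start; "moment": the same for the moment, N m; "grip_width": finger opening in mm; "finger_force": force on a finger pad.
Only numpy, scipy, OpenCV 4.12 (cv2) and the standard library are available. Lean on these libraries where they do the work, as an engineer would, in place of code of your own. Each camera call takes 0.05 s, during which the arm holds its last target. There are 200 camera calls.

### The job

The thin display panel lies too flat on the screen bed to be picked up. Press on it lightly, never harder than 15 N since it is glass, and slide it out over the bed's open end until the end overhangs enough to be pinched by its two long sides; then carry it to the mould, lay it flat between the side walls and slide it gently under the two clips until it is fully home against the stop. Let go and leave the other things on the bench where they are.

Things in the scene. Friction and masses are not known exactly. Their poses are not given: they have to be found in the camera images.
- panel_center (a point): Centre (half-way up) of the display panel: flat black phone display, bright metal edge, 124 mm long (x) x 60 wide (y) x 3 thick (z up), corners rounded 5 mm, 40 to 85 g, film on its face gives fingertips a hold. It starts flat on the bed, its x along the bed's x, within 7 mm of the rear stop, between rails taller than itself. Grip it by its long sides in the 35 mm nearest its -x end, fingertips a little below it.
- bed: Screen bed: fixed dark box with bright aluminium top, 170 mm (x) x 118 mm (y). Origin at the centre of its underside on the desk, z up. Slide surface 42 mm up. The panel slides out to -x, the open end. Track centred on y = 0: steel guide rail face at y = +30 mm (touches the panel), right rail face at y = -32.5 mm, rear stop face at x = +77 mm; rail tops 48 mm up.
- bed_plate: The bed's aluminium top plate, 168 x 92 mm; origin at the centre of its top (slide) surface, axes as the bed's. Press the panel down near its middle or rear so that the fingertip stays over this plate. More than 15 N on it overloads the glass.
- bed_edge (a point): Middle of the slide surface's edge at the open end, bed's axes (84 mm to -x of the plate's centre). Good for pinching: the panel's -x end 38 to 48 mm beyond this edge; with 62 mm it tips off. The desk is 42 mm below, nothing stands in front of the box.
- clamp (a joint): Brass spring clamp in the right rail (x = +3 to +49 mm on the bed, top 48.5 mm up): pushes the panel to the guide rail with about 5 N; 0 = on the panel, grows to 3 mm as it springs out. It resists sliding with about 3 N: press with some 6 to 12 N to drag, with less the fingertip slips. It lets go of the panel once 37 mm overhang; a panel it still holds twists when lifted.
- mould: Seating mould: fixed aluminium block, origin at the centre of its underside on the desk, z up. Floor 24 mm up: block from x = -12 to +75 mm, 106 mm wide; in front of it a tongue only 46 mm wide, x = -56 to -12 mm, so that fingers holding the panel's -x part can go down on both sides of it. Side walls at y = +/-32.5 mm, x = -5 to +75 mm, 30 mm high, mouths flared. Stop face at x = +62 mm.
- mould_home (a point): Where the panel's centre (half-way up) is when fully home: 25.5 mm above the desk at the mould's origin, mould's axes; y has 2.5 mm play each way. Two dark hold-down clips reach over the floor from 53 mm to +x of this point on (|y| 17 to 51 mm, underside 30 mm and top 34 mm above the desk): lay the panel 12 to 20 mm short (to -x), then slide it to +x to the stop.
- shell: Bystander: opened phone body with gold frame, 68 x 138 x 7 mm, lying on the mat near the robot. Leave it.
- driver: Bystander: small screwdriver with red and white handle, 102 mm long, on the mat near the robot. Leave it.
- speaker: Bystander: small black speaker module, 22 x 42 x 5 mm, on the mat near the robot. Leave it.

How it is judged (in metres and radians):
On the way:
1. the panel has been slid out along the bed: it lies flat on the bed with its end overhanging the open end by 20 to 60 mm (x of panel_center in the frame of bed between -0.082 and -0.042 m and z of panel_center in the frame of bed_plate below 0.004 m and angle between panel_center's own z axis and vertical below 0.05 rad), for 0.2 s.
At the end, for the whole second after the job is handed in: The panel lies flat on the mould's floor (tilt under 0.03 rad) between the side walls, its far edge under both clips and within 2 mm of the stop, at rest and let go (x of panel_center in the frame of mould between -0.002 and 0.002 m and y of panel_center in the frame of mould between -0.004 and 0.004 m and z of panel_center in the frame of mould between 0.024 and 0.0275 m and angle between panel_center's own z axis and vertical below 0.03 rad and linear speed of panel below 0.01 m/s and contact force between the fingers and panel below 0.05 N); the robot touches nothing.
It fails at once if the panel is pressed on the bed's plate with more than 15 N (contact force between panel and bed_plate above 15 N).
It fails at once if the panel is pushed or pressed against the mould with more than 25 N (contact force between panel and mould above 25 N).
It fails at once if the panel is dropped to the desk (height (world z) of panel_center below 0.015 m).
It fails at once if the phone body, the screwdriver or the speaker module is shifted more than 20 mm (distance of any of shell, driver, speaker from where it was at the start of the episode above 0.02 m).
It also fails if it takes over 64 s, if anything falls off the work surface, if the arm or the gripper's body presses on something with over 40 N, if the wrist force passes 120 N, or if a joint passes its speed limit or range.

## Working session

There is one attempt and no reset: what is moved stays moved. The work goes in short steps, Python scripts to look and compute and a shell command to move; the robot and the scene stay as the last step left them, time stands still between calls to the robot, and variables do not carry over. Pictures are saved under pics/ and viewed, at most 10 in all, crops included, and the job is handed in when it is done.

```bash
mkdir -p pics
cat > h.py <<'E'
import numpy as np, cv2
from plant import bot
def cam(n):
    p=bot.camera_params(n); f=200/np.tan(np.radians(p["fovy"])/2)
    return f,p["cx"],p["cy"],np.array(p["camera_from_world"])
def ray(px,n,z,P=None):
    f,cx,cy,T=P or cam(n); R=T[:3,:3]; o=-R.T@T[:3,3]
    d=R.T@np.array([(px[0]-cx)/f,(px[1]-cy)/f,1]); return o+d*(z-o[2])/d[2]
def proj(X,n,P=None):
    f,cx,cy,T=P or cam(n); c=T[:3,:3]@np.array(X)+T[:3,3]; return np.array([cx+f*c[0]/c[2],cy+f*c[1]/c[2]])
E
python3 - <<'E'
from h import *
for n in ["scene","side","wrist"]:
    cv2.imwrite(f"pics/{n}0.png",bot.capture(n)); f,cx,cy,T=cam(n); print(n,f,cx,cy,(-T[:3,:3].T@T[:3,3]).round(),T[2,:3].round(2))
print(bot.get_obs())
E
```

```text
scene 520.3067798684683 320.6218792962072 192.56755740758152 [  -5. -374.  823.] [ 0.52  0.45 -0.73]
side 502.2376870866225 328.1670850162425 204.33854073486745 [  79. -529.  643.] [ 0.46  0.66 -0.59]
wrist 349.5216809390308 321.6304854281641 198.9839718441462 [526.  68. 384.] [-0.   -0.25 -0.97]
{'time': 0.15, 'joint_positions': array([-1.46019324e-01,  3.42565399e-01,  1.52478820e+00, -6.93590330e-06,
        1.27538842e+00, -1.46003351e-01]), 'dq': array([-0.00063805, -0.00150071, -0.00358901,  0.00185478, -0.00073222,
        0.00091454]), 'tau': array([ 7.52666965e-04, -4.31470585e+01, -2.44352603e+01,  7.18239485e-02,
        5.38185902e-02, -1.32920518e-04]), 'tool_pos': array([5.24721394e+02, 5.10677556e-02, 2.43206462e+02]), 'tcp_rot': array([-3.14045455e+00, -1.60653551e-04,  1.57078229e+00]), 'contact_force': array([0.40850932, 0.6827939 , 0.16897241]), 'moment': array([-0.00319449, -0.02752283, -0.05032826]), 'finger_force': 0.0, 'grip_width': 91.74097805771598}
```

View pics/scene0.png

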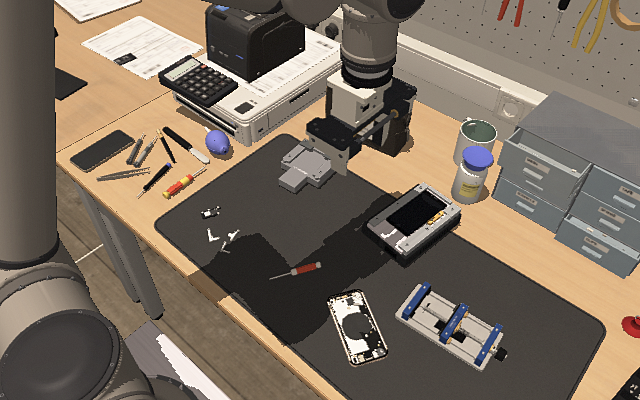

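View pics/wrist0.png

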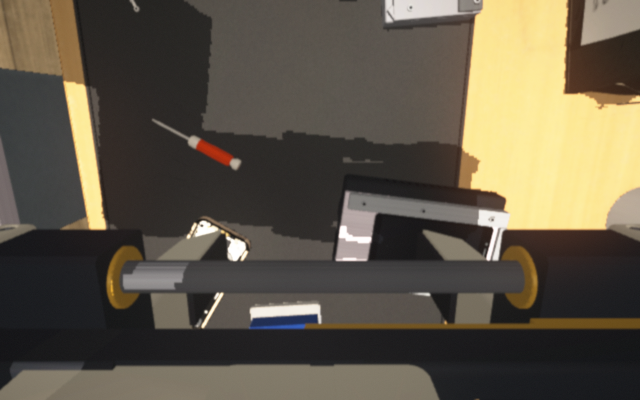

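The scene view shows the bed at about (415,222) with its open end to the lower left, and the mould at (305,168), partly hidden by a finger. The wrist view shows the bed at columns 335–505. I'll move the gripper up and to −x so both are clear.

```bash
python3 -m pendant '[[[-0.6,0,0.6],[0,0,0],1],[[-0.6,0,0.6],[0,0,0],1],[[-0.6,0,0.6],[0,0,0],1],[[-0.6,0,0.6],[0,0,0],1],[[-0.6,0,0.6],[0,0,0],1],[[-0.6,0,0.3],[0,0,0],1],[[0,0,0],[0,0,0],1],[[0,0,0],[0,0,0],1],[[0,0,0],[0,0,0],1],[[0,0,0],[0,0,0],1]]'
python3 - <<'E'
from h import *
a=bot.capture("scene");b=bot.capture("side");cv2.imwrite("pics/s1.png",a);cv2.imwrite("pics/d1.png",b);cv2.imwrite("pics/w1.png",bot.capture("wrist"))
c=cv2.resize(a[130:280,270:470],(800,600),interpolation=cv2.INTER_CUBIC);cv2.imwrite("pics/s1c.png",c)
E
```

```text
time: 0.98
tool_pos: [417.4, -0.0, 341.8]
tcp_rot: [-3.14, -0.0, 1.571]
contact_force: [0.1, 0.1, 0.6]
grip_width: 91.8
finger_force: 0.0
```

View pics/s1c.png

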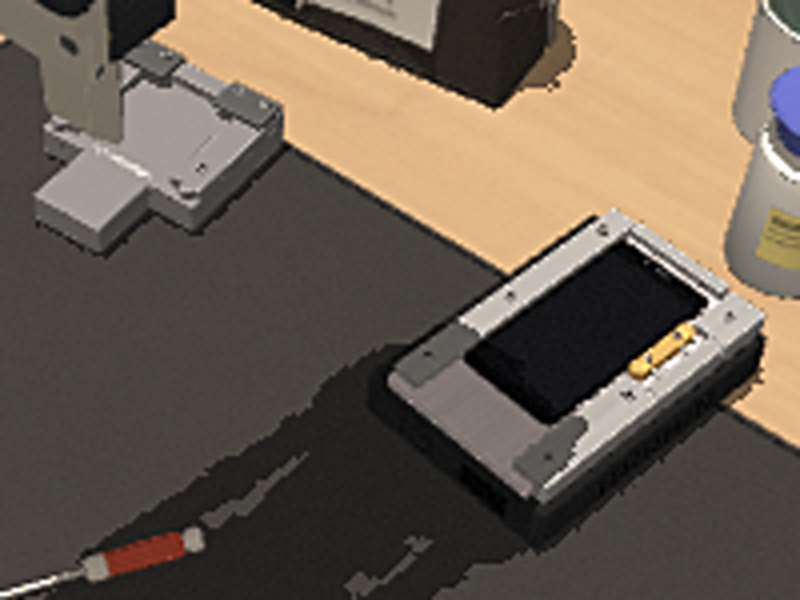

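View pics/d1.png

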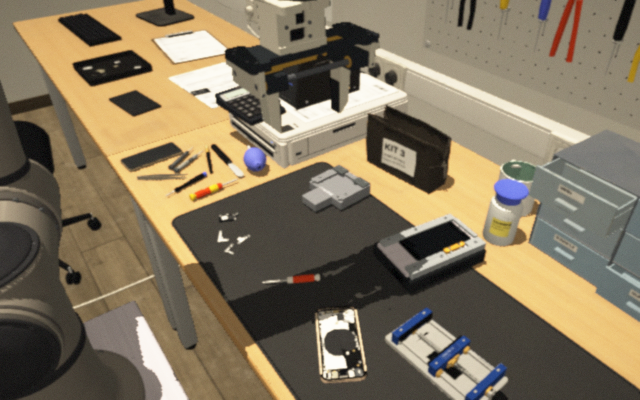

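The scene crop shows the panel as black, corners about (625,240), (708,298), (550,422), (465,355) in the crop. The plate's open edge runs from (400,390) to (530,497), and the mould is at upper left. The side view shows both unobstructed: mould at (337,188), bed at (430,250).

```bash
cat > m.py <<'E'
from h import *
def blob(im,n,z,seed,lo,hi):
    h=cv2.inRange(im,lo,hi); k,l=cv2.connectedComponents(h,connectivity=4)[:2]
    m=(l==l[seed[1],seed[0]]).astype(np.uint8)
    m=cv2.morphologyEx(m,cv2.MORPH_OPEN,np.ones((3,3),np.uint8))
    c=max(cv2.findContours(m,0,cv2.CHAIN_APPROX_NONE)[0],key=cv2.contourArea)[:,0]
    P=cam(n); w=np.array([ray(p,n,z,P)[:2] for p in c],np.float32)
    return c,cv2.minAreaRect(w),w
E
python3 - <<'E'
from m import *
for n,fn,s,s2,s3 in [("scene","s1",(418,210),0,0),("side","d1",(432,240),0,0)]:
    im=cv2.imread(f"pics/{fn}.png"); print(n,im[s[1],s[0]],"box side",im[s[1]+30,s[0]-30])
    for t in (22,32,42):
        c,r,w=blob(im,n,45,s,(0,0,0),(t,t,t)); print(t,len(c),r,cv2.boxPoints(r).round().tolist())
P=cam("scene")
for p in [(370,227.5),(402.5,254.2)]: print("edge",ray(p,"scene",42,P).round(1))
for p in [(625,240),(708,298),(550,422),(465,355)]: print("panel",ray((270+p[0]/4,130+p[1]/4),"scene",45,P).round(1))
for p in [(645,375),(690,330)]: print("clamp",ray((270+p[0]/4,130+p[1]/4),"scene",48.5,P).round(1))
for p in [(35,195),(100,235),(150,188),(190,212),(283,115)]: print("mould",ray((270+p[0]/4,130+p[1]/4),"scene",24,P).round(1))
d=cv2.imread("pics/d1.png"); cv2.imwrite("pics/d1c.png",cv2.resize(np.hstack([d[155:225,295:375],d[205:275,370:450+0]]),(800,350),interpolation=cv2.INTER_CUBIC))
E
```

```text
scene [24 21 23] box side [113 118 128]
22 2206 ((710.6683349609375, 229.36358642578125), (1264.332763671875, 2016.7354736328125), 42.05038070678711) [[-434.0, 555.0], [917.0, -943.0], [1855.0, -96.0], [505.0, 1402.0]]
32 125 ((635.46044921875, -71.2358627319336), (58.134986877441406, 120.81111907958984), 82.87296295166016) [[572.0, -93.0], [692.0, -108.0], [699.0, -50.0], [579.0, -35.0]]
42 129 ((635.6080932617188, -71.74441528320312), (59.44058609008789, 121.63721466064453), 82.87712860107422) [[572.0, -94.0], [692.0, -109.0], [700.0, -50.0], [579.0, -35.0]]
side [22 20 16] box side [113 121 130]
22 76 ((593.8228149414062, -65.36448669433594), (52.822933197021484, 31.59272575378418), 82.43098449707031) [[575.0, -89.0], [606.0, -94.0], [613.0, -41.0], [582.0, -37.0]]
32 135 ((635.56005859375, -70.84681701660156), (55.45520782470703, 116.18577575683594), 82.91654205322266) [[574.0, -91.0], [690.0, -106.0], [697.0, -50.0], [581.0, -36.0]]
42 140 ((634.9963989257812, -70.67131042480469), (57.39561080932617, 118.34059143066406), 83.28511047363281) [[573.0, -92.0], [690.0, -106.0], [697.0, -49.0], [580.0, -35.0]]
edge [544.9 -25.6  42. ]
edge [ 534.1 -109.9   42. ]
panel [699.8 -52.7  45. ]
panel [ 693.6 -106.5   45. ]
panel [574.7 -92.6  45. ]
panel [581.7 -37.2  45. ]
clamp [ 626.8 -111.7   48.5]
clamp [ 666.1 -112.4   48.5]
mould [534.8 213.5  24. ]
mould [536.3 166.7  24. ]
mould [580.1 170.6  24. ]
mould [580.9 142.3  24. ]
mould [672.7 153.8  24. ]
```

View pics/d1c.png

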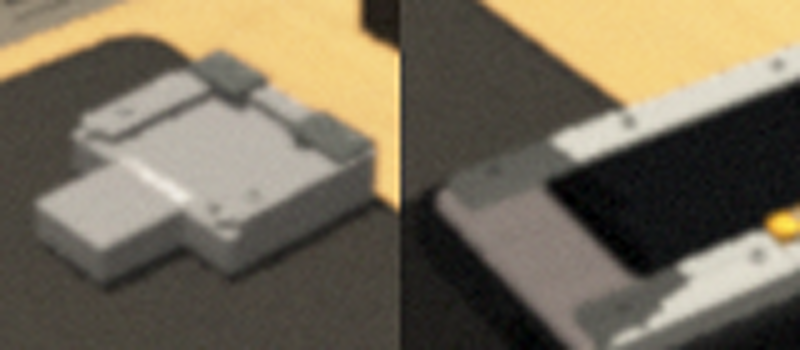

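Estimates so far: panel and bed yaw about −0.124 rad, panel centre near (635.5,−71), mould near (591,192). The crop shows the mould's tongue facing −x and the bed's open end. I'll turn the tool to the bed's axes, with the camera on the +x side, and take a closer top view of both.

```bash
python3 -m pendant '[[[0.38,0.2,0],[0,0,-1],0],[[0.38,0.2,0],[0,0,-1],0],[[0.38,0.2,0],[0,0,-1],0],[[0.38,0.2,0],[0,0,-1],0],[[0.38,0.2,0],[0,0,-1],0],[[0.38,0.2,0],[0,0,-1],-1],[[0.38,0.2,0],[0,0,-1],-1],[[0.38,0.2,0],[0,0,-1],-1],[[0.38,0.2,0],[0,0,-1],-1],[[0.38,0.2,0],[0,0,-1],-1]]'
python3 -m pendant '[[[0,0,0],[0,0,-1],-1],[[0,0,0],[0,0,-1],-1],[[0,0,0],[0,0,-1],-1],[[0,0,0],[0,0,-1],-1],[[0,0,0],[0,0,-0.12],-1],[[0,0,0],[0,0,0],-1],[[0,0,0],[0,0,0],-1],[[0,0,0],[0,0,0],-1],[[0,0,0],[0,0,0],-1],[[0,0,0],[0,0,0],-1]]'
python3 - <<'E'
from h import *
import pickle
P=cam("wrist");a=bot.capture("wrist");pickle.dump(P,open("w2.pkl","wb"));cv2.imwrite("pics/w2.png",a)
print(bot.get_obs()["tcp_rot"])
for c in [(591,192,24),(635,-71,45),(540,-62,42)]: print(proj(c,"wrist",P))
E
```

```text
time: 1.97
tool_pos: [531.8, 60.4, 341.9]
tcp_rot: [-3.141, 0.001, 0.365]
contact_force: [0.2, 0.4, 0.7]
grip_width: 29.7
finger_force: 0.0
time: 2.8
tool_pos: [531.0, 60.0, 342.7]
tcp_rot: [3.141, 0.0, -0.123]
contact_force: [0.1, 0.3, 0.3]
grip_width: 0.5
finger_force: 0.0
[ 3.14152501e+00 -7.48992634e-05 -1.22808100e-01]
[215.59637625 128.37458105]
[422.52817285  63.79920026]
[418.49940646 145.09446254]
```

View pics/w2.png

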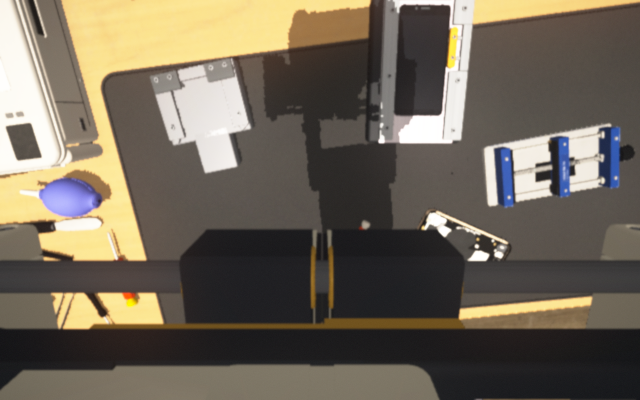

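The wrist view is now square to the bed. It shows the panel at columns 398–450, rows 5–115, the plate's open edge at row 142, and the mould at (200,110) with its tongue end at (220,170).

Run:
```python
from m import *
import pickle
P=pickle.load(open("w2.pkl","rb"));a=cv2.imread("pics/w2.png")
h=lambda px,z:ray(px,"wrist",z,P)
for t in (30,45):
    c,r,w=blob(a[:200],"wrist",45,(423,60),(0,0,0),(t,t,t)); print(t,r) 
w=np.array([h(p,45)[:2] for p in c],np.float32); print(cv2.minAreaRect(w),cv2.boxPoints(cv2.minAreaRect(w)).round(1).tolist())
g=cv2.cvtColor(a,cv2.COLOR_BGR2GRAY)
# plate open edge
pts=[]
for x in range(400,450,5): col=g[120:160,x].astype(int); k=np.argmin(np.diff(col)); pts.append(h((x,120.5+k),42)[:2])
print("edge",np.round(pts,1)[[0,3,6,9]].tolist(), [g[y,425] for y in range(110,150,4)])
# rails rows at y=70
print("row70",[int(v) for v in g[70,370:475:1]])
s=cv2.cvtColor(a,cv2.COLOR_BGR2HSV);m=((s[...,2]>105)&(s[...,1]<45)).astype(np.uint8);m[:, :140]=0;m[:,255:]=0;m[:50]=0;m[185:]=0
c=max(cv2.findContours(m,0,cv2.CHAIN_APPROX_NONE)[0],key=cv2.contourArea)
print(cv2.approxPolyDP(c,2.5,True)[:,0].tolist())
cv2.imwrite("pics/w2c.png",cv2.resize(a[50:180,145:260],(708,800)[::1] if 0 else (530,600),interpolation=cv2.INTER_CUBIC))
```

```text
30 ((601.9110107421875, 55.818328857421875), (827.8030395507812, 232.265625), 82.98473358154297)
45 ((601.9110107421875, 55.818328857421875), (827.8030395507812, 232.265625), 82.98473358154297)
((601.9058227539062, 55.83544921875), (827.7610473632812, 232.2506866455078), 82.99853515625) [[436.20001220703125, -340.79998779296875], [666.7000122070312, -369.1000061035156], [767.5999755859375, 452.5], [537.0999755859375, 480.79998779296875]]
edge [[546.1, -39.2], [543.8, -57.8], [541.5, -76.5], [537.9, -95.0]] [np.uint8(61), np.uint8(71), np.uint8(254), np.uint8(255), np.uint8(255), np.uint8(255), np.uint8(255), np.uint8(255), np.uint8(247), np.uint8(97)]
row70 [30, 33, 35, 37, 39, 38, 39, 38, 39, 42, 57, 80, 99, 119, 127, 128, 128, 129, 129, 127, 126, 128, 128, 128, 127, 117, 72, 39, 34, 34, 35, 35, 35, 36, 37, 36, 37, 36, 36, 36, 35, 36, 38, 38, 40, 49, 54, 55, 55, 54, 56, 55, 55, 56, 55, 55, 53, 54, 55, 54, 55, 54, 53, 54, 54, 54, 54, 55, 54, 54, 54, 56, 53, 53, 65, 171, 249, 252, 249, 247, 248, 250, 249, 248, 248, 247, 244, 230, 189, 180, 210, 221, 221, 219, 218, 216, 208, 172, 118, 92, 88, 89, 88, 87, 89]
[[231, 58], [150, 76], [168, 140], [174, 146], [194, 142], [204, 173], [236, 167], [229, 135], [251, 128]]
```

View pics/w2c.png

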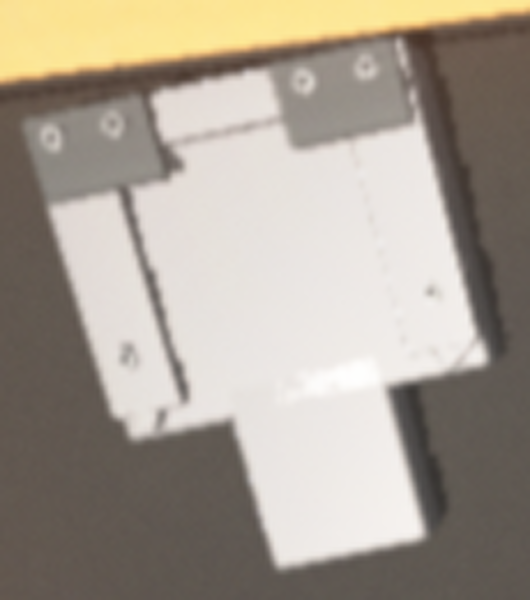

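The crop shows the mould's tongue corners at (278,568), (428,535), (235,418) and (388,388). The clips are at the top, with front edges (52,202)–(182,170) and (292,148)–(412,120).

Run:
```python
from m import *
import pickle
P=pickle.load(open("w2.pkl","rb"))
f=lambda u,v,z:ray((145+u/4.609,50+v/4.615),"wrist",z,P)[:2]
A=[f(278,568,24),f(428,535,24),f(235,418,24),f(388,388,24)]
L=[(-56,23),(-56,-23),(-12,23),(-12,-23)]
A+=[f(52,202,34),f(412,120,34)];L+=[(53,51),(53,-51)]
A+=[f(182,170,34),f(292,148,34)];L+=[(53,17),(53,-17)]
A=np.array(A);L=np.array(L,float);print(A.round(1).tolist())
a0,l0=A.mean(0),L.mean(0);X=(A-a0);Y=(L-l0)
th=np.arctan2((Y[:,0]*X[:,1]-Y[:,1]*X[:,0]).sum(),(Y*X).sum());R=np.array([[np.cos(th),-np.sin(th)],[np.sin(th),np.cos(th)]])
o=a0-R@l0;print("mould",o,th,(A-(L@R.T+o)).round(1).tolist())
p=[ray(q,"wrist",45,P)[:2].round(1) for q in [(396,70),(444.6,70),(420,115)]];print(p)
p=[ray(q,"wrist",48,P)[:2].round(1) for q in [(396,70),(444.6,70)]];print("rail",p)
# bottle in scene+side
for n,q in [("scene",(478,155)),("side",(514,187))]: print("bottle cap rays",n,ray(q,n,0).round(),ray(q,n,100).round())
```

```text
[[535.2, 217.1], [539.4, 172.3], [578.8, 220.4], [581.7, 176.0], [641.3, 253.3], [649.9, 153.9], [645.0, 217.0], [646.9, 186.8]]
mould [592.79305488 198.87949492] 0.07619060889783268 [[-0.0, -0.4], [0.7, 0.7], [-0.3, -0.5], [-0.9, 0.9], [-0.5, -0.5], [0.4, 1.8], [0.7, -2.9], [-0.0, 0.8]]
[array([631.9, -39.5]), array([624.9, -96.6]), array([576.7, -65. ])]
rail [array([631.7, -38.9]), array([624.7, -95.5])]
bottle cap rays scene [917. -62.   0.] [ 805. -100.  100.]
bottle cap rays side [951. -13.   0.] [815. -94. 100.]
```

```bash
python3 -m pendant '[[[0.49,-0.555,-0.6],[0,0,0],-1],[[0.49,-0.555,-0.9],[0,0,0],-1],[[0.49,-0.555,-0.9],[0,0,0],-1],[[0.49,-0.555,-0.9],[0,0,0],-1],[[0.49,-0.555,-0.9],[0,0,0],-1],[[0.49,-0.555,-0.9],[0,0,0],-1],[[0.49,-0.555,-0.9],[0,0,0],-1],[[0.49,-0.555,-0.9],[0,0,0],-1],[[0,0,-0.9],[0,0,0],-1],[[0,0,-0.8],[0,0,0],-1]]'
python3 -m pendant '[[[0,0,-0.1],[0,0,0],-1],[[0,0,-0.1],[0,0,0],-1],[[0,0,0],[0,0,0],-1],[[0,0,0],[0,0,0],-1],[[0,0,0],[0,0,0],-1],[[0,0,0],[0,0,0],-1],[[0,0,0],[0,0,0],-1],[[0,0,0],[0,0,0],-1],[[0,0,0],[0,0,0],-1],[[0,0,0],[0,0,0],-1]]'
python3 - <<'E'
from h import *
cv2.imwrite("pics/w3.png",np.vstack([bot.capture("wrist")[:230],bot.capture("side")[180:380]]))
E
```

```text
time: 3.68
tool_pos: [648.7, -74.4, 82.4]
tcp_rot: [3.142, 0.001, -0.125]
contact_force: [0.6, -0.0, -0.5]
grip_width: 0.5
finger_force: 0.0
time: 4.52
tool_pos: [648.6, -73.2, 78.9]
tcp_rot: [3.141, -0.0, -0.124]
contact_force: [-0.8, 0.2, 0.1]
grip_width: 0.5
finger_force: 0.0
```

View pics/w3.png

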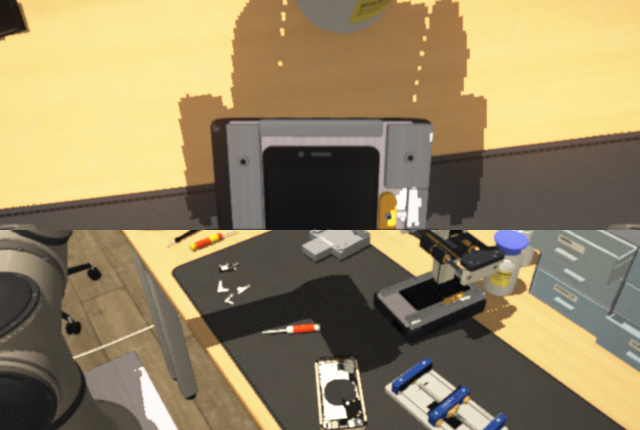

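The view shows the fingers above the panel between the rails, with a small gap to the rear stop (rows 135–147). I'll lower gently until contact.

```bash
python3 -m pendant '[[[0,0,-0.2],[0,0,0],-1],[[0,0,-0.15],[0,0,0],-1],[[0,0,-0.1],[0,0,0],-1],[[0,0,-0.03],[0,0,0],-1],[[0,0,-0.03],[0,0,0],-1],[[0,0,0],[0,0,0],-1],[[0,0,0],[0,0,0],-1],[[0,0,0],[0,0,0],-1],[[0,0,0],[0,0,0],-1],[[0,0,0],[0,0,0],-1]]'
```

```text
time: 5.45
tool_pos: [648.7, -73.2, 63.6]
tcp_rot: [3.141, -0.0, -0.124]
contact_force: [-0.3, 0.5, -0.8]
grip_width: 0.1
finger_force: 0.0
```

```bash
python3 -m pendant '[[[0,0,-0.02],[0,0,0],-1],[[0,0,0],[0,0,0],-1],[[0,0,-0.02],[0,0,0],-1],[[0,0,0],[0,0,0],-1],[[0,0,0],[0,0,0],-1],[[0,0,0],[0,0,0],-1],[[0,0,0],[0,0,0],-1],[[0,0,0],[0,0,0],-1],[[0,0,0],[0,0,0],-1],[[0,0,0],[0,0,0],-1]]'
```

```text
time: 6.28
tool_pos: [648.7, -73.2, 62.3]
tcp_rot: [3.142, -0.0, -0.124]
contact_force: [0.1, 1.0, 1.3]
grip_width: 0.3
finger_force: 0.8
```

```bash
python3 -m pendant '[[[0,0,-0.01],[0,0,0],-1],[[0,0,0],[0,0,0],-1],[[0,0,0],[0,0,0],-1],[[0,0,0],[0,0,0],-1],[[0,0,0],[0,0,0],-1],[[0,0,0],[0,0,0],-1],[[0,0,0],[0,0,0],-1],[[0,0,0],[0,0,0],-1],[[0,0,0],[0,0,0],-1],[[0,0,0],[0,0,0],-1]]'
```

```text
time: 7.12
tool_pos: [648.7, -73.2, 62.3]
tcp_rot: [3.141, -0.0, -0.124]
contact_force: [-1.5, 0.4, 5.6]
grip_width: 0.5
finger_force: 2.7
```

```bash
python3 -m pendant '[[[0,0,-0.008],[0,0,0],-1],[[0,0,0],[0,0,0],-1],[[0,0,0],[0,0,0],-1],[[0,0,0],[0,0,0],-1],[[0,0,0],[0,0,0],-1],[[0,0,0],[0,0,0],-1],[[0,0,0],[0,0,0],-1],[[0,0,0],[0,0,0],-1],[[0,0,0],[0,0,0],-1],[[0,0,0],[0,0,0],-1]]'
```

```text
time: 7.95
tool_pos: [648.7, -73.2, 62.3]
tcp_rot: [3.141, -0.0, -0.124]
contact_force: [-2.1, 0.4, 6.3]
grip_width: 0.1
finger_force: 3.3
```

```bash
python3 -m pendant '[[[-0.03,0.004,0],[0,0,0],-1],[[-0.03,0.004,0],[0,0,0],-1],[[-0.03,0.004,0],[0,0,0],-1],[[-0.03,0.004,0],[0,0,0],-1],[[-0.03,0.004,0],[0,0,0],-1],[[-0.03,0.004,0],[0,0,0],-1],[[-0.03,0.004,0],[0,0,0],-1],[[-0.03,0.004,0],[0,0,0],-1],[[-0.03,0.004,0],[0,0,0],-1],[[-0.03,0.004,0],[0,0,0],-1]]'
python3 - <<'E'
from h import *
P=cam("wrist");a=bot.capture("wrist");g=cv2.cvtColor(a,cv2.COLOR_BGR2GRAY);np.save("w4.npy",a)
print(g[60:230:3,300].tolist()); print(bot.get_obs()["contact_force"])
print([proj((x,-80+(x-690)*-.124,45),"wrist",P).round() for x in (680,690,700)])
E
```

```text
time: 8.78
tool_pos: [640.4, -72.2, 62.3]
tcp_rot: [3.141, -0.002, -0.124]
contact_force: [4.7, -0.8, 5.8]
grip_width: 0.8
finger_force: 2.6
[126, 126, 125, 125, 125, 125, 124, 126, 127, 127, 127, 128, 128, 126, 130, 138, 132, 129, 130, 130, 144, 171, 170, 170, 170, 171, 170, 169, 120, 26, 30, 62, 43, 24, 25, 22, 22, 24, 24, 23, 22, 24, 23, 23, 21, 23, 22, 20, 19, 19, 18, 18, 19, 19, 18, 19, 20]
[ 4.49533106 -1.15298245  5.24809248]
[array([328., 172.]), array([328., 149.]), array([328., 127.])]
```

```bash
python3 -m pendant '[[[-0.05,0.0062,-0.006],[0,0,0],-1],[[-0.05,0.0062,0],[0,0,0],-1],[[-0.05,0.0062,0],[0,0,0],-1],[[-0.05,0.0062,0],[0,0,0],-1],[[-0.05,0.0062,0],[0,0,0],-1],[[-0.05,0.0062,0],[0,0,0],-1],[[-0.05,0.0062,0],[0,0,0],-1],[[-0.05,0.0062,0],[0,0,0],-1],[[-0.05,0.0062,0],[0,0,0],-1],[[-0.05,0.0062,0],[0,0,0],-1]]'
cat > r.py <<'E'
from h import *
P=cam("wrist");g=cv2.cvtColor(bot.capture("wrist"),cv2.COLOR_BGR2GRAY).astype(int)
k=[next((r for r in range(228,60,-1) if g[r,c]>85 and g[r+3,c]<85),0) for c in (280,300,340)]
print("rear row",k,ray((320,np.median(k)+1.5),"wrist",45,P).round(1),bot.get_obs()["contact_force"].round(1))
E
python3 r.py
```

```text
time: 9.67
tool_pos: [625.6, -70.4, 62.3]
tcp_rot: [3.141, -0.003, -0.124]
contact_force: [4.6, -0.6, 5.2]
grip_width: 0.5
finger_force: 3.0
rear row [144, 144, 144] [677.4 -74.7  45. ] [ 4.1 -0.4  5.9]
```

```bash
python3 -m pendant '[[[-0.06,0.0075,-0.004],[0,0,0],-1],[[-0.09,0.0112,0],[0,0,0],-1],[[-0.09,0.0112,0],[0,0,0],-1],[[-0.09,0.0112,0],[0,0,0],-1],[[-0.09,0.0112,0],[0,0,0],-1],[[-0.09,0.0112,0],[0,0,0],-1],[[-0.09,0.0112,0],[0,0,0],-1],[[-0.09,0.0112,0],[0,0,0],-1],[[-0.09,0.0112,0],[0,0,0],-1],[[-0.06,0.0075,0],[0,0,0],-1]]'; python3 r.py
```

```text
time: 10.55
tool_pos: [600.4, -67.3, 62.3]
tcp_rot: [3.141, -0.003, -0.124]
contact_force: [4.4, -0.1, 6.2]
grip_width: 0.7
finger_force: 3.2
rear row [144, 144, 144] [652.2 -71.6  45. ] [2.8 0.2 6.5]
```

```bash
python3 -m pendant '[[[-0.09,0.0112,0],[0,0,0],-1],[[-0.11,0.0137,0],[0,0,0],-1],[[-0.11,0.0137,0],[0,0,0],-1],[[-0.11,0.0137,0],[0,0,0],-1],[[-0.11,0.0137,0],[0,0,0],-1],[[-0.11,0.0137,0],[0,0,0],-1],[[-0.11,0.0137,0],[0,0,0],-1],[[-0.08,0.01,0],[0,0,0],-1],[[-0.06,0.0075,0],[0,0,0],-1],[[-0.03,0.004,0],[0,0,0],-1]]'; python3 r.py
```

```text
time: 11.43
tool_pos: [572.2, -63.7, 62.3]
tcp_rot: [3.141, -0.002, -0.124]
contact_force: [2.6, -0.9, 8.3]
grip_width: 0.4
finger_force: 4.2
rear row [144, 144, 144] [624.  -68.1  45. ] [ 1.3 -0.9  9.4]
```

```bash
python3 -m pendant '[[[0,0,0.2],[0,0,0],-1],[[0,0,0.8],[0,0,0],-1],[[0,0,1],[0,0,0],-1],[[-0.3,0,1],[0,0,0],0],[[-0.4,0.05,0.5],[0,0,0],1],[[-0.4,0.05,0],[0,0,0],1],[[-0.4,0.1,0],[0,0,0],1],[[-0.27,0.1,0],[0,0,0],1],[[0,0,0],[0,0,0],1],[[0,0,0],[0,0,0],1]]'
python3 - <<'E'
from m import *
n="side";a=bot.capture(n);w=bot.capture("wrist");s=bot.capture("scene");print(proj((560,-60,45),n),proj((501,-53,45),n))
u=lambda i,x,y:cv2.resize(i[y:y+100,x:x+130],(390,300),interpolation=cv2.INTER_CUBIC)
cv2.imwrite("pics/s5.png",np.vstack([np.hstack([u(a,350,210),u(s,330,180)]),cv2.resize(w[:230],(780,280))]))
E
```

```text
time: 12.32
tool_pos: [518.3, -54.3, 166.1]
tcp_rot: [-3.142, 0.001, -0.123]
contact_force: [-0.1, 0.4, 0.5]
grip_width: 42.5
finger_force: 0.0
[399.10660942 253.08450664] [370.71886859 264.6168644 ]
```

View pics/s5.png

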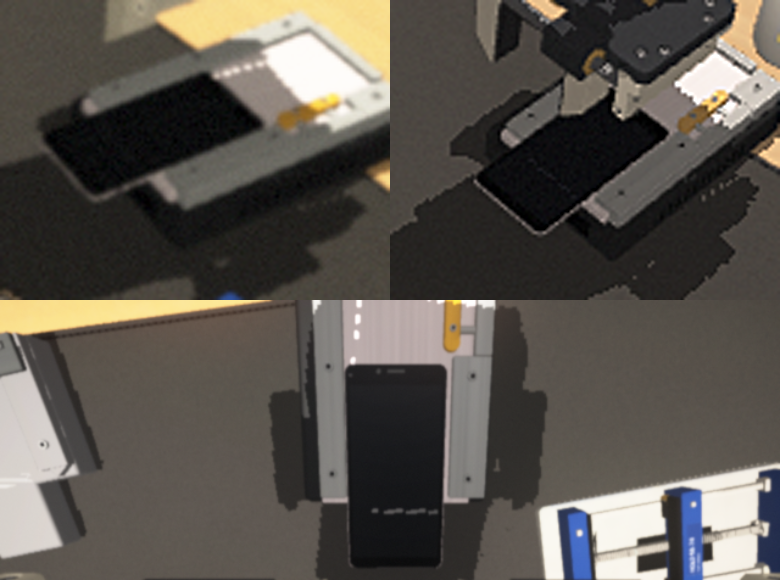

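The pictures show the panel lying straight, overhanging the edge by about 40 mm (wrist rows 502–566 of the 201-pixel length), with the clamp behind it. I'll measure the end precisely.

```bash
python3 -m pendant '[[[0,0,0],[0,0,0],1],[[0,0,0],[0,0,0],1],[[0,0,0],[0,0,0],1],[[0,0,0],[0,0,0],1],[[0,0,0],[0,0,0],1],[[0,0,0],[0,0,0],1],[[0,0,0],[0,0,0],1],[[0,0,0],[0,0,0],1],[[0,0,0],[0,0,0],1],[[0,0,0],[0,0,0],1]]'
python3 - <<'E'
from m import *
P=cam("wrist");a=bot.capture("wrist");g=cv2.cvtColor(a,cv2.COLOR_BGR2GRAY).astype(int);print(bot.get_obs()["tool_pos"].round(1))
h=lambda u,v,z:ray((u,v),"wrist",z,P).round(1)
for r in (80,120,140,190): print(r,g[r,276:296].tolist(),g[r,355:375].tolist())
print(g[150:230,300].tolist(),g[155:180,374].tolist())
# plate edge & panel rows mapped
for v in (51,166,220,225): print(v,h(324,v,45),h(324,v,42))
E
```

```text
time: 13.3
tool_pos: [518.7, -54.6, 166.4]
tcp_rot: [3.141, -0.0, -0.124]
contact_force: [0.3, -0.5, 0.4]
grip_width: 91.9
finger_force: 0.0
[518.7 -54.5 166.4]
80 [132, 132, 130, 131, 129, 119, 102, 70, 41, 30, 29, 29, 31, 32, 32, 31, 32, 32, 34, 32] [35, 35, 34, 34, 34, 34, 35, 33, 31, 33, 79, 149, 169, 167, 146, 116, 120, 132, 135, 137]
120 [132, 132, 134, 132, 132, 129, 120, 103, 67, 37, 23, 23, 25, 27, 25, 26, 26, 28, 26, 24] [28, 30, 28, 30, 30, 29, 28, 28, 35, 87, 152, 173, 166, 131, 112, 124, 130, 132, 132, 132]
140 [126, 131, 133, 135, 133, 130, 123, 110, 97, 56, 25, 20, 21, 25, 25, 25, 25, 24, 24, 24] [28, 29, 30, 29, 29, 26, 25, 27, 61, 124, 164, 171, 151, 117, 119, 129, 131, 131, 131, 128]
190 [44, 44, 43, 44, 44, 43, 43, 44, 54, 69, 47, 22, 17, 20, 21, 22, 22, 21, 22, 22] [23, 24, 23, 23, 22, 20, 27, 45, 55, 51, 46, 46, 46, 45, 45, 45, 46, 45, 45, 46]
[22, 23, 22, 23, 23, 23, 23, 23, 23, 22, 23, 23, 23, 22, 23, 23, 21, 22, 21, 21, 23, 22, 22, 21, 22, 22, 21, 21, 21, 21, 24, 22, 20, 20, 22, 21, 21, 20, 21, 22, 21, 22, 22, 22, 21, 20, 19, 19, 21, 20, 19, 21, 18, 18, 19, 18, 19, 19, 19, 19, 17, 16, 13, 14, 14, 13, 11, 12, 15, 22, 33, 41, 42, 42, 42, 42, 43, 42, 43, 43] [251, 251, 251, 252, 252, 249, 230, 172, 166, 176, 167, 129, 74, 50, 48, 46, 47, 46, 46, 47, 46, 46, 46, 48, 46]
51 [624.8 -68.   45. ] [625.3 -68.1  42. ]
166 [544.5 -58.2  45. ] [544.  -58.1  42. ]
220 [502. -53.  45.] [501.  -52.9  42. ]
225 [497.8 -52.5  45. ] [496.8 -52.4  42. ]
```

```bash
python3 -m pendant '[[[0,0,-0.4],[0,0,0],1],[[0,0,-0.7],[0,0,0],1],[[0,0,-0.7],[0,0,0],1],[[0,0,-0.7],[0,0,0],1],[[0,0,-0.6],[0,0,0],1],[[0,0,-0.4],[0,0,0],1],[[0,0,-0.3],[0,0,0],1],[[0,0,-0.15],[0,0,0],1],[[0,0,0],[0,0,0],1],[[0,0,0],[0,0,0],1]]'
python3 -m pendant '[[[0,0,0],[0,0,0],0.6],[[0,0,0],[0,0,0],0.4],[[0,0,0],[0,0,0],0.35],[[0,0,0],[0,0,0],0.3],[[0,0,0],[0,0,0],0.25],[[0,0,0],[0,0,0],0.1],[[0,0,0],[0,0,0],-0.2],[[0,0,0],[0,0,0],-1],[[0,0,0],[0,0,0],-1],[[0,0,0],[0,0,0],-1]]'
```

```text
time: 14.18
tool_pos: [519.1, -54.6, 48.3]
tcp_rot: [3.141, -0.001, -0.124]
contact_force: [-0.7, 0.4, 0.2]
grip_width: 92.2
finger_force: 0.0
time: 15.02
tool_pos: [518.9, -54.9, 48.1]
tcp_rot: [3.141, -0.0, -0.124]
contact_force: [-1.7, -4.2, 2.2]
grip_width: 58.8
finger_force: 29.9
```

```bash
python3 -m pendant '[[[0,0,0.05],[0,0,0],-1],[[0,0,0.1],[0,0,0],-1],[[0,0,0.2],[0,0,0],-1],[[0,0,0.3],[0,0,0],-1],[[0,0,0.4],[0,0,0],-1],[[0,0,0.5],[0,0,0],-1],[[0,0,0.5],[0,0,0],-1],[[0,0,0.5],[0,0,0],-1],[[0,0,0.5],[0,0,0],-1],[[0,0,0.25],[0,0,0],-1]]'
python3 -m pendant '[[[0,0.4,0],[0,0,0.1],-1],[[0,0.7,0],[0,0,0.2],-1],[[-0.05,0.8,0],[0,0,0.2],-1],[[-0.05,1,0],[0,0,0.2],-1],[[-0.05,1,0],[0,0,0.2],-1],[[-0.05,1,0],[0,0,0.2],-1],[[-0.05,1,0],[0,0,0.2],-1],[[-0.05,1,0],[0,0,0.2],-1],[[0,0.8,0],[0,0,0.17],-1],[[0,0.53,0],[0,0,0],-1]]'
python3 -m pendant '[[[0,0,0],[0,0,0],-1],[[0,0,0],[0,0,0],-1],[[0,0,0],[0,0,0],-1],[[0,0,0],[0,0,0],-1],[[0,0,0],[0,0,0],-1],[[0,0,0],[0,0,0],-1],[[0,0,0],[0,0,0],-1],[[0,0,0],[0,0,0],-1],[[0,0,0],[0,0,0],-1],[[0,0,0],[0,0,0],-1]]'
python3 - <<'E'
from m import *
import pickle
P=cam("wrist");a=bot.capture("wrist");s=bot.capture("side");pickle.dump((P,a),open("w6.pkl","wb"))
u=cv2.resize(s[130:230,260:400],(448,320),interpolation=cv2.INTER_CUBIC)
c=np.zeros((590,720,3),np.uint8);c[:270]=cv2.resize(a[:240],(720,270));c[270:,:448]=u;cv2.imwrite("pics/w6.png",c)
E
```

```text
time: 15.85
tool_pos: [519.4, -54.1, 149.5]
tcp_rot: [-3.141, -0.003, -0.123]
contact_force: [0.2, -0.2, -0.5]
grip_width: 58.9
finger_force: 29.9
time: 16.68
tool_pos: [508.2, 195.7, 146.1]
tcp_rot: [-3.141, 0.002, 0.081]
contact_force: [-0.3, -1.0, -0.7]
grip_width: 58.8
finger_force: 29.9
time: 17.52
tool_pos: [509.8, 192.2, 146.9]
tcp_rot: [3.142, -0.0, 0.077]
contact_force: [-0.2, -0.2, -0.4]
grip_width: 58.6
finger_force: 29.9
```

View pics/w6.png

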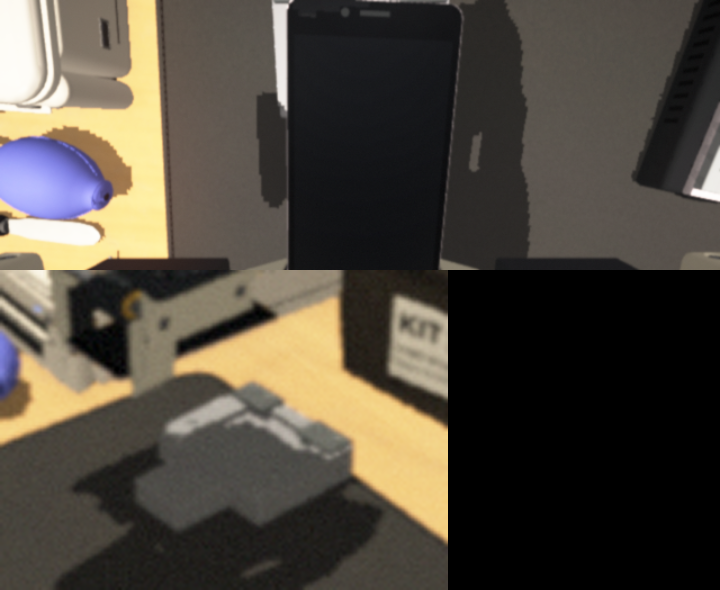

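The wrist view shows the panel held and hiding the mould. I'll step aside so that both show in one close picture.

```bash
python3 -m pendant '[[[0.2,-0.3,0],[0,0,0],-1],[[0.3,-0.5,0.1],[0,0,0],-1],[[0.3,-0.6,0.1],[0,0,0],-1],[[0.3,-0.6,0.1],[0,0,0],-1],[[0.3,-0.6,0.1],[0,0,0],-1],[[0.2,-0.5,0],[0,0,0],-1],[[0,-0.2,0],[0,0,0],-1],[[0,0,0],[0,0,0],-1],[[0,0,0],[0,0,0],-1],[[0,0,0],[0,0,0],-1]]'
python3 -m pendant '[[[0,0,0],[0,0,0],-1],[[0,0,0],[0,0,0],-1],[[0,0,0],[0,0,0],-1],[[0,0,0],[0,0,0],-1],[[0,0,0],[0,0,0],-1],[[0,0,0],[0,0,0],-1],[[0,0,0],[0,0,0],-1],[[0,0,0],[0,0,0],-1],[[0,0,0],[0,0,0],-1],[[0,0,0],[0,0,0],-1]]'
python3 - <<'E'
from m import *
import pickle
P=cam("wrist");a=bot.capture("wrist");o=bot.get_obs();pickle.dump((P,a,o["tool_pos"]),open("w7.pkl","wb"));print(o["tool_pos"])
cv2.imwrite("pics/w7.png",cv2.resize(a[:230,:400],(800,460),interpolation=cv2.INTER_CUBIC))
E
```

```text
time: 18.45
tool_pos: [557.3, 94.0, 158.8]
tcp_rot: [-3.141, 0.001, 0.077]
contact_force: [-0.8, 0.0, -0.5]
grip_width: 58.9
finger_force: 29.9
time: 19.28
tool_pos: [557.7, 93.3, 158.9]
tcp_rot: [3.142, 0.0, 0.077]
contact_force: [-0.4, -0.1, -0.6]
grip_width: 58.7
finger_force: 29.9
[557.71279727  93.33003336 158.90930905]
```

View pics/w7.png

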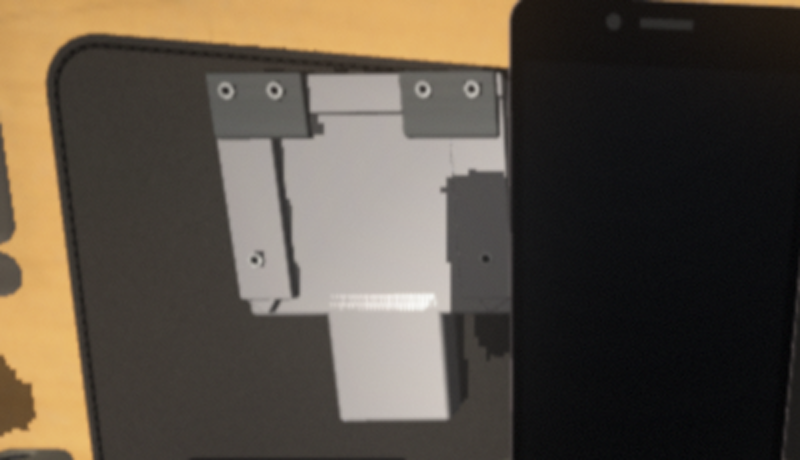

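The crop (×2) shows the mould fully, tongue corners (342,419), (448,419), (330,314) and (439,312), with clip fronts along row 137. The panel's left edge is at column 512.

Run:
```python
from m import *
import pickle
P,a,t=pickle.load(open("w7.pkl","rb"));g=cv2.cvtColor(a,cv2.COLOR_BGR2GRAY).astype(int)
f=lambda u,v,z:ray((u/2-.25,v/2-.25),"wrist",z,P)[:2]
A=[f(342,419,24),f(448,419,24),f(330,314,24),f(439,312,24),f(218,137,34),f(497,137,34),f(308,136,34),f(404,136,34)]
L=[(-56,23),(-56,-23),(-12,23),(-12,-23),(53,51),(53,-51),(53,17),(53,-17)]
A=np.array(A);L=np.array(L,float)
a0,l0=A.mean(0),L.mean(0);X=(A-a0);Y=(L-l0)
th=np.arctan2((Y[:,0]*X[:,1]-Y[:,1]*X[:,0]).sum(),(Y*X).sum());R=np.array([[np.cos(th),-np.sin(th)],[np.sin(th),np.cos(th)]])
o=a0-R@l0;print("mould",o,th,(A-(L@R.T+o)).round(1).tolist())
w=[f(271,137,30),f(293,296,30)];print("left wall top face line in mould:",[(R.T@(q-o)).round(1).tolist() for q in w])
for r in (40,100,200): print(r,g[r,248:264].tolist(),g[r,382:412].tolist())
print(g[0:12,330].tolist())
```

```text
mould [593.37140619 199.94464803] 0.08169111297785106 [[0.8, -1.3], [0.4, 1.2], [-0.1, -1.5], [0.3, 1.5], [-0.2, -1.3], [-0.8, 0.8], [-0.1, 0.5], [-0.3, 0.1]]
left wall top face line in mould: [[53.1, 32.8], [-4.4, 32.2]]
40 [129, 156, 126, 79, 56, 55, 62, 44, 28, 27, 25, 25, 24, 26, 25, 26] [22, 22, 24, 23, 23, 23, 22, 23, 22, 21, 22, 23, 23, 22, 23, 24, 22, 22, 23, 23, 20, 20, 20, 23, 20, 26, 50, 82, 90, 89]
100 [79, 78, 78, 78, 78, 70, 63, 46, 29, 24, 22, 19, 20, 22, 22, 24] [14, 15, 15, 15, 14, 14, 13, 15, 13, 14, 12, 13, 14, 13, 13, 11, 10, 11, 11, 11, 28, 51, 40, 28, 25, 26, 27, 27, 27, 27]
200 [61, 63, 62, 63, 62, 64, 70, 74, 47, 21, 15, 14, 14, 15, 17, 17] [10, 10, 11, 9, 9, 12, 10, 9, 7, 7, 14, 29, 43, 36, 31, 28, 27, 28, 26, 29, 28, 28, 28, 29, 27, 28, 30, 29, 30, 28]
[72, 40, 23, 21, 21, 22, 21, 20, 23, 36, 45, 46]
```

Run:
```python
from m import *
import pickle
P,a,t=pickle.load(open("w7.pkl","rb"))
for z in (152,155.8):
    Lf=[ray(q,"wrist",z,P)[:2] for q in [(253.5,40),(254,100),(254.8,200)]];Rt=[ray(q,"wrist",z,P)[:2] for q in [(408.5,40),(403.2,100),(394.2,200)]]
    c,s=np.cos(.077),np.sin(.077);T=np.array([[c,s],[-s,c]])
    print(z,[(T@(q-t[:2])).round(1).tolist() for q in Lf+Rt], "front",(T@(ray((330,0.5),"wrist",z,P)[:2]-t[:2])).round(1))
```

```text
152 [[94.1, 27.7], [71.6, 28.5], [29.6, 30.2], [94.1, -32.8], [71.6, -32.1], [29.6, -30.6]] front [108.   -2.1]
155.8 [[93.4, 27.0], [71.5, 27.8], [30.6, 29.5], [93.4, -32.0], [71.5, -31.2], [30.6, -29.8]] front [107.  -2.]
```

The panel has twisted by about −0.037 rad in the grip, so I'll turn the tool by +0.042 to square it with the mould and go above the lay-down spot.

```bash
python3 -m pendant '[[[-0.1,0.2,0],[0,0,0],-1],[[-0.1,0.4,0],[0,0,0.05],-1],[[-0.1,0.5,0],[0,0,0.05],-1],[[-0.1,0.55,0],[0,0,0.05],-1],[[-0.1,0.55,0],[0,0,0.05],-1],[[-0.1,0.5,0],[0,0,0.05],-1],[[-0.1,0.4,0],[0,0,0.05],-1],[[-0.1,0.2,0],[0,0,0.05],-1],[[-0.07,0.05,0],[0,0,0],-1],[[0,0,0],[0,0,0],-1]]'
python3 -m pendant '[[[0,0,-0.3],[0,0,0],-1],[[0,0,-0.5],[0,0,0],-1],[[0,0,-0.6],[0,0,0],-1],[[0,0,-0.6],[0,0,0],-1],[[0,0,-0.6],[0,0,0],-1],[[0,0,-0.6],[0,0,0],-1],[[0,0,-0.5],[0,0,0],-1],[[0,0,-0.2],[0,0,0],-1],[[0,0,-0.06],[0,0,0],-1],[[0,0,0],[0,0,0],-1]]'
python3 -m pendant '[[[0,0,0],[0,0,0],-1],[[0,0,0],[0,0,0],-1],[[0,0,0],[0,0,0],-1],[[0,0,0],[0,0,0],-1],[[0,0,0],[0,0,0],-1],[[0,0,0],[0,0,0],-1],[[0,0,0],[0,0,0],-1],[[0,0,0],[0,0,0],-1],[[0,0,0],[0,0,0],-1],[[0,0,0],[0,0,0],-1]]'
python3 - <<'E'
from m import *
import pickle
P=cam("wrist");a=bot.capture("wrist");o=bot.get_obs();pickle.dump((P,a,o["tool_pos"]),open("w8.pkl","wb"));print(o["tool_pos"],o["contact_force"])
cv2.imwrite("pics/w8.png",cv2.resize(a[:230,180:460],(730,600),interpolation=cv2.INTER_CUBIC))
E
```

```text
time: 20.17
tool_pos: [531.0, 194.3, 158.8]
tcp_rot: [3.141, 0.0, 0.12]
contact_force: [0.4, 0.4, -0.5]
grip_width: 58.8
finger_force: 29.9
time: 21.0
tool_pos: [531.7, 193.4, 39.8]
tcp_rot: [3.141, 0.001, 0.118]
contact_force: [0.6, -0.2, -1.2]
grip_width: 58.2
finger_force: 29.9
time: 21.83
tool_pos: [531.6, 193.9, 40.1]
tcp_rot: [3.142, 0.0, 0.119]
contact_force: [0.2, -0.3, -1.1]
grip_width: 58.7
finger_force: 29.9
[531.60334906 193.8656509   40.07842083] [ 0.62847356 -0.68154498  0.1784909 ]
```

View pics/w8.png

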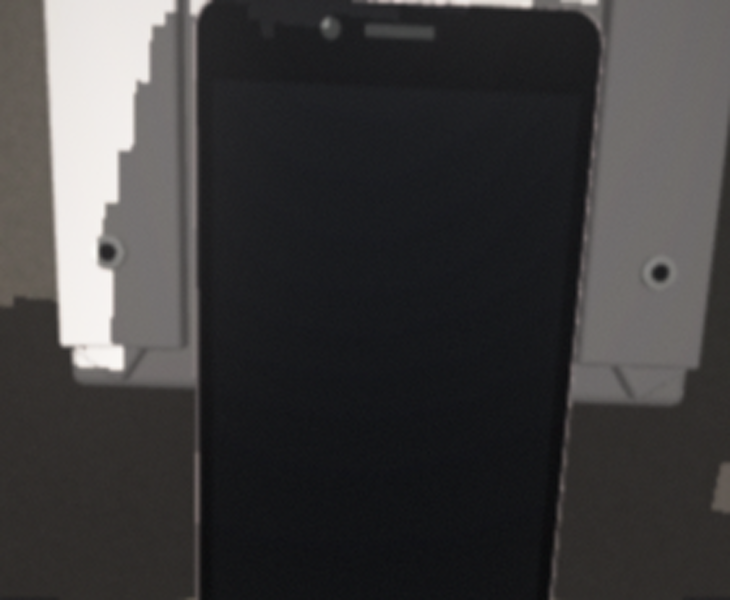

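The view shows the panel over the mould between the side walls (left wall inner edge at 183, panel 198–584 at crop row 340; wall outer edges 60 and 700). I'll compute the centring.

Run:
```python
from m import *
import pickle
P,a,t=pickle.load(open("w8.pkl","rb"))
o=np.array([593.4,199.9]);th=.0817;R=np.array([[np.cos(th),-np.sin(th)],[np.sin(th),np.cos(th)]])
f=lambda u,v,z:(R.T@(ray((180+u/2.607-.3,v/2.609-.3),"wrist",z,P)[:2]-o)).round(1)
print("walls L outer/inner front",f(60,345,30),f(184,345,30),"R outer front",f(700,367,30),"R inner",f(582,362,30))
print("L inner back",f(178,10,30))
print("screws",f(109,251,30),f(659,272,30))
for z in (36,37.5): print("panel",[f(*q,z).tolist() for q in [(198,40),(198,340),(199,560),(601,40),(580,340),(556,560),(400,9)]])
```

```text
walls L outer/inner front [-5.4 52.7] [-4.7 32.5] R outer front [ -5.  -51.9] R inner [ -5.  -32.5]
L inner back [44.6 32.7]
screws [ 9.6 44.2] [  9.7 -43.4]
panel [[39.2, 28.7], [-3.4, 29.1], [-39.3, 29.3], [41.4, -29.5], [-1.1, -30.5], [-37.0, -29.9], [44.3, -0.3]]
panel [[38.9, 28.4], [-3.3, 28.8], [-38.8, 29.0], [41.0, -29.1], [-1.1, -30.1], [-36.6, -29.6], [43.9, -0.2]]
```

Mould pose confirmed, and the panel is within 0.5 mm of centre and square. Lowering.

```bash
python3 -m pendant '[[[0,0.013,-0.1],[0,0,0],-1],[[0,0,-0.1],[0,0,0],-1],[[0,0,-0.05],[0,0,0],-1],[[0,0,-0.03],[0,0,0],-1],[[0,0,-0.01],[0,0,0],-1],[[0,0,0],[0,0,0],-1],[[0,0,0],[0,0,0],-1],[[0,0,0],[0,0,0],-1],[[0,0,0],[0,0,0],-1],[[0,0,0],[0,0,0],-1]]'
```

```text
time: 22.72
tool_pos: [531.7, 194.3, 31.5]
tcp_rot: [3.142, -0.0, 0.119]
contact_force: [-0.1, 0.1, -0.5]
grip_width: 59.2
finger_force: 29.9
```

```bash
python3 -m pendant '[[[0,0,-0.01],[0,0,0],-1],[[0,0,0],[0,0,0],-1],[[0,0,-0.01],[0,0,0],-1],[[0,0,0],[0,0,0],-1],[[0,0,0],[0,0,0],-1],[[0,0,0],[0,0,0],-1],[[0,0,0],[0,0,0],-1],[[0,0,0],[0,0,0],-1],[[0,0,0],[0,0,0],-1],[[0,0,0],[0,0,0],-1]]'
```

```text
time: 23.55
tool_pos: [531.6, 194.2, 30.8]
tcp_rot: [3.141, -0.0, 0.119]
contact_force: [-0.2, 0.3, -0.3]
grip_width: 58.8
finger_force: 29.9
```

```bash
python3 -m pendant '[[[0,0,-0.01],[0,0,0],-1],[[0,0,0],[0,0,0],-1],[[0,0,-0.01],[0,0,0],-1],[[0,0,0],[0,0,0],-1],[[0,0,0],[0,0,0],-1],[[0,0,0],[0,0,0],-1],[[0,0,0],[0,0,0],-1],[[0,0,0],[0,0,0],-1],[[0,0,0],[0,0,0],-1],[[0,0,0],[0,0,0],-1]]'
```

```text
time: 24.38
tool_pos: [531.6, 194.3, 30.2]
tcp_rot: [3.141, 0.0, 0.119]
contact_force: [-0.2, 0.1, -0.3]
grip_width: 59.1
finger_force: 29.9
```

```bash
python3 -m pendant '[[[0,0,-0.008],[0,0,0],-1],[[0,0,0],[0,0,0],-1],[[0,0,0],[0,0,0],-1],[[0,0,0],[0,0,0],-1],[[0,0,0],[0,0,0],-1],[[0,0,0],[0,0,0],-1],[[0,0,0],[0,0,0],-1],[[0,0,0],[0,0,0],-1],[[0,0,0],[0,0,0],-1],[[0,0,0],[0,0,0],-1]]'
```

```text
time: 25.22
tool_pos: [531.7, 194.2, 30.1]
tcp_rot: [3.142, -0.0, 0.119]
contact_force: [-1.6, -0.0, 4.8]
grip_width: 58.6
finger_force: 29.9
```

Contact on the floor at about 5 N. Now sliding along the mould's +x under the clips.

```bash
python3 -m pendant '[[[0.03,0.0025,0.004],[0,0,0],-1],[[0.05,0.004,0],[0,0,0],-1],[[0.05,0.004,0],[0,0,0],-1],[[0.05,0.004,0],[0,0,0],-1],[[0.05,0.004,0],[0,0,0],-1],[[0.05,0.004,0],[0,0,0],-1],[[0.05,0.004,0],[0,0,0],-1],[[0.05,0.004,0],[0,0,0],-1],[[0.03,0.0025,0],[0,0,0],-1],[[0,0,0],[0,0,0],-1]]'
```

```text
time: 26.05
tool_pos: [544.3, 195.3, 30.1]
tcp_rot: [3.142, -0.001, 0.119]
contact_force: [-1.0, 0.2, 5.1]
grip_width: 58.7
finger_force: 29.9
```

```bash
python3 -m pendant '[[[0.03,0.0025,0],[0,0,0],-1],[[0.03,0.0025,0],[0,0,0],-1],[[0.02,0.0016,0],[0,0,0],-1],[[0.02,0.0016,0],[0,0,0],-1],[[0,0,0],[0,0,0],-1],[[0,0,0],[0,0,0],-1],[[0,0,0],[0,0,0],-1],[[0,0,0],[0,0,0],-1],[[0,0,0],[0,0,0],-1],[[0,0,0],[0,0,0],-1]]'
```

```text
time: 26.88
tool_pos: [546.9, 195.5, 30.1]
tcp_rot: [3.141, 0.0, 0.119]
contact_force: [-1.2, -0.4, 5.7]
grip_width: 59.1
finger_force: 29.9
```

```bash
python3 -m pendant '[[[0.015,0.0012,0],[0,0,0],-1],[[0,0,0],[0,0,0],-1],[[0.015,0.0012,0],[0,0,0],-1],[[0,0,0],[0,0,0],-1],[[0.01,0.0008,0],[0,0,0],-1],[[0,0,0],[0,0,0],-1],[[0,0,0],[0,0,0],-1],[[0,0,0],[0,0,0],-1],[[0,0,0],[0,0,0],-1],[[0,0,0],[0,0,0],-1]]'
```

```text
time: 27.72
tool_pos: [547.0, 195.5, 30.1]
tcp_rot: [3.141, 0.003, 0.119]
contact_force: [-4.3, -0.1, 7.7]
grip_width: 59.0
finger_force: 29.9
```

```bash
python3 -m pendant '[[[0.015,0.0012,0],[0,0,0],-1],[[0,0,0],[0,0,0],-1],[[0.01,0.0008,0],[0,0,0],-1],[[0,0,0],[0,0,0],-1],[[0,0,0],[0,0,0],-1],[[0,0,0],[0,0,0],-1],[[0,0,0],[0,0,0],-1],[[0,0,0],[0,0,0],-1],[[0,0,0],[0,0,0],-1],[[0,0,0],[0,0,0],-1]]'
```

```text
time: 28.55
tool_pos: [547.0, 195.5, 30.0]
tcp_rot: [3.141, 0.004, 0.119]
contact_force: [-6.4, -1.2, 10.4]
grip_width: 58.6
finger_force: 29.9
```

Run:
```python
from m import *
P=cam("wrist");a=bot.capture("wrist");t=bot.get_obs()
o=np.array([593.4,199.9]);th=.0817;R=np.array([[np.cos(th),-np.sin(th)],[np.sin(th),np.cos(th)]])
for l,z in [((62,0),27),((62,0),30),((60,0),27),((53,20),34),((53,-20),34)]: print(l,z,proj([*(R@np.array(l)+o),z],"wrist",P).round(1))
g=cv2.cvtColor(a,cv2.COLOR_BGR2GRAY)
for c in (315,322,330): print(g[0:30,c].tolist())
s=bot.capture("side");q=cv2.resize(s[150:220,295:395],(400,280),interpolation=cv2.INTER_CUBIC)
cv2.imwrite("pics/w9.png",np.vstack([cv2.resize(a[:60,220:420],(800,240),interpolation=cv2.INTER_CUBIC),np.hstack([q,q*0])]))
```

```text
(62, 0) 27 [333.8  -4.5]
(62, 0) 30 [334.1  -7.1]
(60, 0) 27 [333.5   1.5]
(53, 20) 34 [276.9  15.3]
(53, -20) 34 [389.4  19.9]
[40, 40, 40, 35, 29, 29, 27, 27, 27, 27, 27, 26, 28, 28, 26, 26, 26, 26, 27, 25, 27, 27, 26, 27, 26, 26, 26, 25, 25, 26]
[40, 40, 39, 36, 34, 30, 28, 35, 56, 72, 74, 73, 66, 49, 33, 26, 27, 25, 26, 26, 29, 27, 26, 25, 27, 26, 26, 25, 25, 27]
[27, 28, 27, 27, 28, 28, 27, 32, 49, 65, 74, 75, 72, 55, 35, 27, 26, 27, 26, 27, 27, 26, 26, 26, 29, 26, 26, 26, 27, 26]
```

View pics/w9.png

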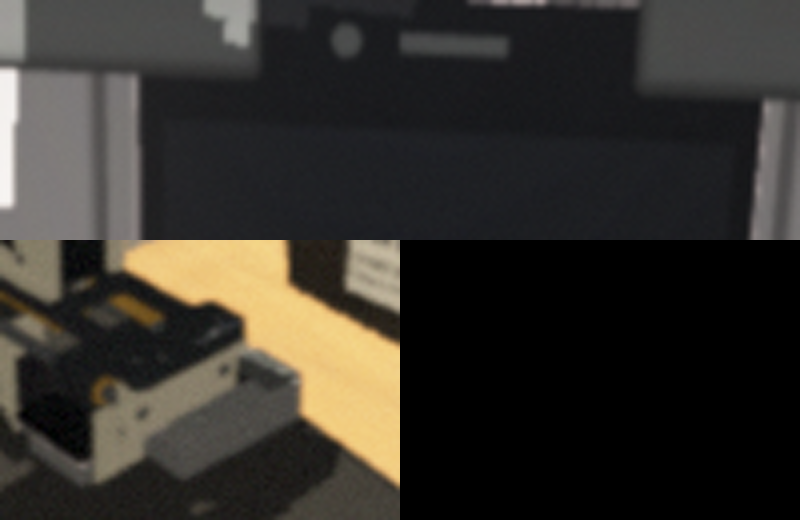

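The panel's front edge is under both clips, at about the stop line (image row 1–2). The arm is blocked at −6 N, which fits the stop. I'll ease off the downward pressure, release, rise and look.

```bash
python3 -m pendant '[[[0,0,0.012],[0,0,0],-1],[[0.01,0,0.008],[0,0,0],-1],[[0,0,0],[0,0,0],-1],[[0,0,0],[0,0,0],1],[[0,0,0],[0,0,0],1],[[0,0,0],[0,0,0],1],[[0,0,0],[0,0,0],1],[[0,0,0],[0,0,0],1],[[0,0,0],[0,0,0],1],[[0,0,0],[0,0,0],1]]'
python3 -m pendant '[[[0,0,0.1],[0,0,0],1],[[0,0,0.3],[0,0,0],1],[[0,0,0.6],[0,0,0],1],[[0,0,1],[0,0,0],1],[[0.2,0,1],[0,0,0],1],[[0.4,0,1],[0,0,0],1],[[0.4,0,1],[0,0,0],1],[[0.3,0,0.6],[0,0,0],1],[[0,0,0],[0,0,0],1],[[0,0,0],[0,0,0],1]]'
python3 -m pendant '[[[0,0,0],[0,0,0],1],[[0,0,0],[0,0,0],1],[[0,0,0],[0,0,0],1],[[0,0,0],[0,0,0],1],[[0,0,0],[0,0,0],1],[[0,0,0],[0,0,0],1],[[0,0,0],[0,0,0],1],[[0,0,0],[0,0,0],1],[[0,0,0],[0,0,0],1],[[0,0,0],[0,0,0],1]]'
python3 - <<'E'
from m import *
import pickle
P=cam("wrist");a=bot.capture("wrist");pickle.dump((P,a),open("w10.pkl","wb"))
cv2.imwrite("pics/w10.png",cv2.resize(a[20:230,200:460],(743,600),interpolation=cv2.INTER_CUBIC))
E
```

```text
time: 29.48
tool_pos: [549.3, 195.6, 30.6]
tcp_rot: [3.142, -0.0, 0.119]
contact_force: [0.9, 1.6, 0.6]
grip_width: 91.6
finger_force: 0.0
time: 30.32
tool_pos: [588.7, 195.7, 200.2]
tcp_rot: [-3.141, -0.003, 0.119]
contact_force: [-0.1, 0.1, -0.2]
grip_width: 91.7
finger_force: 0.0
time: 31.15
tool_pos: [588.2, 195.6, 198.7]
tcp_rot: [3.141, -0.0, 0.119]
contact_force: [0.0, -0.6, 1.0]
grip_width: 91.9
finger_force: 0.0
```

View pics/w10.png

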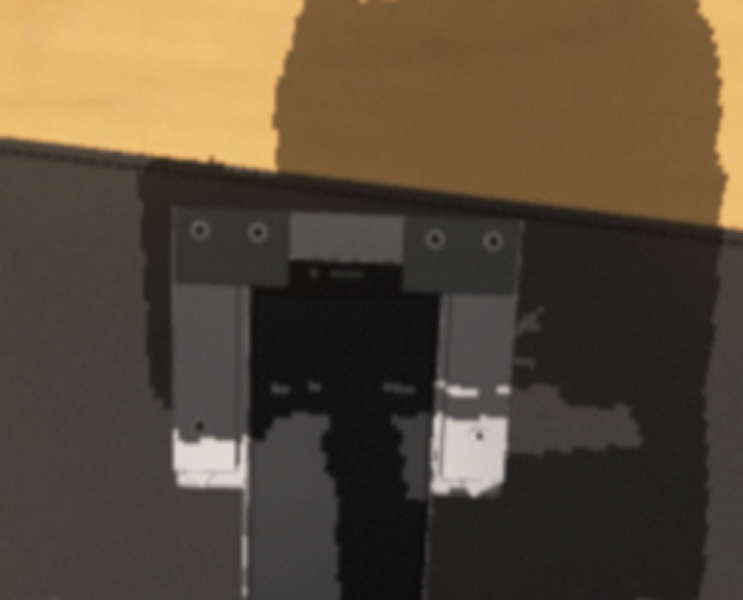

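The view shows the panel lying between the walls, its front edge touching the stop strip between the clips (crop row 262) with no floor visible. That was my 14th picture viewed, over the 10 allowed. I'll view no more and check the seating numerically.

Run:
```python
from m import *
import pickle
P,a=pickle.load(open("w10.pkl","rb"));g=cv2.cvtColor(a,cv2.COLOR_BGR2GRAY).astype(int)
o=np.array([593.4,199.9]);th=.0817;R=np.array([[np.cos(th),-np.sin(th)],[np.sin(th),np.cos(th)]])
f=lambda u,v,z:(R.T@(ray((200+u/2.857,20+v/2.857),"wrist",z,P)[:2]-o)).round(1)
print("clip front",f(230,284.5,34),f(420,292.5,34),"clip back",f(172,206,34),f(520,219,34),"stop/panel line z27",f(347,262,27),"z30",f(347,262,30))
print("wall front",f(205,470,30),f(470,480,30),"panel sides",f(250,350,27),f(438,350,27),f(246,550,27),f(426,550,27))
for c in (308,316,324,332): print(g[100:125,c].tolist())
```

```text
clip front [52.3 34.5] [ 52.1 -22.2] clip back [74.1 51.7] [ 74.3 -50.4] stop/panel line z27 [60.1 -0.1] z30 [60.1 -0.1]
wall front [-5.4 42.5] [ -5.5 -41.6] panel sides [32.5 29. ] [ 34.7 -29.3] [-32.2  29.4] [-30.  -29.2]
[83, 84, 83, 82, 82, 81, 82, 82, 83, 82, 65, 38, 22, 24, 30, 33, 30, 24, 17, 18, 19, 17, 16, 17, 17]
[82, 82, 83, 83, 83, 83, 82, 81, 81, 78, 67, 48, 27, 20, 30, 37, 34, 23, 18, 19, 19, 17, 17, 16, 20]
[82, 82, 82, 82, 82, 81, 81, 81, 80, 76, 70, 51, 26, 19, 27, 36, 37, 27, 20, 17, 18, 17, 17, 19, 17]
[84, 83, 83, 82, 83, 82, 82, 81, 80, 83, 82, 66, 37, 20, 18, 18, 18, 16, 17, 17, 15, 18, 17, 17, 16]
```

It sits within about 1.3 mm of the stop by measurement, close to the tolerance. A gentle nudge at the −x end with closed fingers will make sure.

```bash
python3 -m pendant '[[[-0.3,0,0],[0,0,-0.06],-1],[[-0.4,0,0],[0,0,-0.06],-1],[[-0.4,-0.02,0],[0,0,-0.06],-1],[[-0.4,-0.02,0],[0,0,-0.06],-1],[[-0.4,-0.02,0],[0,0,-0.06],-1],[[-0.4,-0.01,0],[0,0,0],-1],[[-0.19,0,0],[0,0,0],-1],[[0,0,0],[0,0,0],-1],[[0,0,0],[0,0,0],-1],[[0,0,0],[0,0,0],-1]]'
python3 -m pendant '[[[0,0,-0.4],[0,0,0],-1],[[0,0,-0.8],[0,0,0],-1],[[0,0,-0.9],[0,0,0],-1],[[0,0,-0.9],[0,0,0],-1],[[0,0,-0.9],[0,0,0],-1],[[0,0,-0.7],[0,0,0],-1],[[0,0,-0.5],[0,0,0],-1],[[0,0,-0.25],[0,0,0],-1],[[0,0,-0.05],[0,0,0],-1],[[0,0,0],[0,0,0],-1]]'
python3 -m pendant '[[[0.05,0.004,0],[0,0,0],-1],[[0.05,0.004,0],[0,0,0],-1],[[0.04,0.003,0],[0,0,0],-1],[[0.03,0.0025,0],[0,0,0],-1],[[0.03,0.0025,0],[0,0,0],-1],[[0,0,0],[0,0,0],-1],[[0,0,0],[0,0,0],-1],[[0,0,0],[0,0,0],-1],[[0,0,0],[0,0,0],-1],[[0,0,0],[0,0,0],-1]]'
```

```text
time: 32.03
tool_pos: [514.2, 193.6, 198.8]
tcp_rot: [3.142, -0.001, 0.083]
contact_force: [0.4, -0.9, -0.2]
grip_width: 29.6
finger_force: 0.0
time: 32.87
tool_pos: [513.9, 193.6, 36.6]
tcp_rot: [3.141, 0.0, 0.083]
contact_force: [-0.1, -0.8, 0.0]
grip_width: 0.2
finger_force: 0.0
time: 33.7
tool_pos: [519.0, 194.0, 36.6]
tcp_rot: [3.141, 0.001, 0.083]
contact_force: [-4.0, -0.3, 2.0]
grip_width: 0.2
finger_force: 2.0
```

```bash
python3 -m pendant '[[[0.015,0.0012,0],[0,0,0],-1],[[0,0,0],[0,0,0],-1],[[0.01,0.0008,0],[0,0,0],-1],[[0,0,0],[0,0,0],-1],[[0,0,0],[0,0,0],-1],[[0,0,0],[0,0,0],-1],[[0,0,0],[0,0,0],-1],[[0,0,0],[0,0,0],-1],[[0,0,0],[0,0,0],-1],[[0,0,0],[0,0,0],-1]]'
```

```text
time: 34.53
tool_pos: [519.1, 194.0, 36.5]
tcp_rot: [3.141, 0.002, 0.083]
contact_force: [-6.2, -0.8, 3.6]
grip_width: 0.2
finger_force: 3.1
```

The panel doesn't move at 6 N, so it is hard against the stop. Backing off, rising and rechecking.

```bash
python3 -m pendant '[[[-0.2,-0.015,0],[0,0,0],-1],[[-0.4,-0.03,0],[0,0,0],-1],[[-0.2,0,0.2],[0,0,0],-1],[[0,0,0.7],[0,0,0],-1],[[0,0,1],[0,0,0],-1],[[0.4,0,1],[0,0,0],-1],[[0.6,0,1],[0,0,0],-1],[[0.8,0,1],[0,0,0],-1],[[0.8,0,0.5],[0,0,0],-1],[[0.6,0,0],[0,0,0],-1]]'
python3 -m pendant '[[[0.3,0,0],[0,0,0],-1],[[0,0,0],[0,0,0],-1],[[0,0,0],[0,0,0],-1],[[0,0,0],[0,0,0],-1],[[0,0,0],[0,0,0],-1],[[0,0,0],[0,0,0],-1],[[0,0,0],[0,0,0],-1],[[0,0,0],[0,0,0],-1],[[0,0,0],[0,0,0],-1],[[0,0,0],[0,0,0],-1]]'
python3 - <<'E'
from m import *
P=cam("wrist");a=bot.capture("wrist");g=cv2.cvtColor(a,cv2.COLOR_BGR2GRAY).astype(int)
o=np.array([593.4,199.9]);th=.0817;R=np.array([[np.cos(th),-np.sin(th)],[np.sin(th),np.cos(th)]])
def scan(y,z,x0,x1):
    xs=np.arange(x0,x1,.5);return [int(g[int(round(p[1])),int(round(p[0]))]) if 0<=p[1]<400 else -1 for p in (proj([*(R@np.array([x,y])+o),z],"wrist",P) for x in xs)]
print("front from x=55",scan(-8,27,55,68)); print("clip from 47",scan(25,34,47,57))
def lat(x,s): 
    return [int(g[int(round(p[1])),int(round(p[0]))]) for p in (proj([*(R@np.array([x,s*y])+o),27],"wrist",P) for y in np.arange(26,36,.5))]
print("lat",lat(30,1),lat(30,-1),lat(5,1),lat(5,-1))
E
```

```text
time: 35.37
tool_pos: [596.2, 193.1, 204.6]
tcp_rot: [-3.141, -0.012, 0.083]
contact_force: [0.1, 0.6, -0.0]
grip_width: 0.7
finger_force: 0.0
time: 36.2
tool_pos: [601.2, 192.8, 198.7]
tcp_rot: [3.141, -0.0, 0.083]
contact_force: [-0.1, 0.6, -0.5]
grip_width: 0.3
finger_force: 0.0
front from x=55 [16, 17, 18, 18, 17, 17, 18, 18, 17, 28, 28, 49, 49, 70, 76, 76, 79, 79, 78, 78, 79, 80, 80, 81, 81, 81]
clip from 47 [23, 23, 23, 23, 21, 21, 20, 18, 18, 22, 22, 33, 46, 46, 50, 50, 50, 50, 49, 52]
lat [19, 19, 22, 22, 23, 23, 34, 62, 62, 76, 76, 76, 76, 70, 70, 66, 75, 75, 79, 79] [17, 18, 18, 19, 35, 35, 65, 65, 76, 76, 73, 73, 68, 74, 74, 77, 77, 76, 76, 79] [71, 66, 66, 62, 62, 75, 75, 136, 136, 197, 197, 182, 116, 116, 126, 126, 194, 194, 215, 215] [58, 58, 55, 55, 78, 142, 142, 181, 181, 182, 182, 150, 150, 176, 176, 202, 207, 207, 207, 207]
```

```bash
python3 -c "
from plant import bot
print(bot.close_job())"
```

```text
the job is handed in; nothing more can be done
None
```

I've handed the job in with the panel slid out, carried and laid flat in the mould under both clips; it did not move when pushed at about 6 N, so I take it as home against the stop (no verdict was returned), but I viewed 14 pictures, over the limit of 10.

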